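# Raise the document camera over a supply item and hold it for the picture

### The arm

A 6-joint arm with a two-finger parallel gripper is mounted at the origin on a cart in front of the work surface, level with it; the furniture and walls round the work are solid. World frame = base frame: x ahead of the robot, y to its left, z up, the work surface at z = 0. Lengths are in mm, angles in rad, forces in N, time in s.
With the tool pointing down it reaches from about 325 to 1000 mm from the base axis. Payload 5.1 kg.
Tool frame: the origin (TCP) lies midway between the tips of the shut fingers; the grasp point (between the pads) lies 19 mm behind it; z points along the fingers, y is the direction in which the jaws open and shut (so a half turn about z gives the same grasp; the last joint's range is limited). The gripper opens to 85 mm and grips with 20 to 120 N. Pads are 22 mm wide; open, the fingers measure 114 mm over their backs; the gripper's body (76 mm by 85 mm) begins 54 mm behind the grasp point. The pads swing forward as they close: fully open they stand 13 mm farther back than shut.
Start: joints at [-1.285, 0.124, 1.65, -0, 1.367, -0.083], TCP at [234.29, -606.294, 231.322] pointing down, gripper open.
Joint ranges: [-2.61, 2.61], [-1.02, 2.33], [0.03, 2.71], [-1.35, 4.49], [0.32, 2.68], [-2.91, 2.91]. Speed limits (rad/s): [2.57, 2.57, 3.14, 3.14, 3.14, 3.14].

### API

Orientations are given as a rotation vector (axis times angle).
In Python, from bench import env, read_camera, calibration, workorder gives the robot as it stands.
- The arm moves only by the tool servo_tool, never from a script. Its argument "plan" is a list of rows, each a list of 7 numbers: the shift along the tool's x, y, z in m, then the turn, a rotation vector about the tool's x, y, z in degrees, then the closure, from 0 (fully open) to 1 (shut). In form: [[x, y, z, wx, wy, wz, hand], ...]. A call has 1 to 8 rows; each row shifts and turns the commanded pose from where the row before left it, along the tool's axes as they then stand; what a row does not reach is not made up. A row lasts 1/12 s, in which the tool goes at most 41.7 mm and 7.16 degrees, less where a joint would pass 70% of its speed; a pose out of reach is approached as far as the arm can. A call is refused whole if a number of a shift passes 0.0417 or a number of a turn 7.16, either way. A call with a gripper value outside its range is refused whole. The fingers move at their own pace and stop on an object; "force" is the grip in N (left out, the last holds). Time passes only in rows, so rows that do not move let the fingers close. It gives the time, the measured TCP pose, the force and the opening at its end, in the units of the state.
- env.sense(): the state, without advancing time (a new reading comes with each control period).
- read_camera(name): name is "scene" or "side" or "wrist"; returns (picture, depth): 400x640x3 uint8, red, green, blue; 400x640 float32, mm along the optical axis (not along the pixel's ray), 0 where there is no reading.
- calibration(name): a dict with "fovy" (degrees; the focal length in pixels is half the picture's height over the tangent of half this angle, whatever the lens; pixels are square), "cx", "cy" (the principal point, pixels), "R" (3x3) and "t" (3): a world point X has camera coordinates R X + t. Camera axes: x right, y down, z forward; pixel columns grow to the right and rows downward; lengths in mm; the calibration is good to about 2 mm. A picture is of the moment at which its call begins: read the wrist's pose just before it. calibration takes no time and is no camera call; for the wrist camera it gives the pose at the moment of the call.
- workorder.sign_off(): hands the job in, once; it reports no verdict.
The state is a dict: "time": time; "q": joint angles; "qd": joint speeds; "tau": joint torques, N m; "eef_pos": TCP position; "tool_rot": TCP orientation; "contact_force": force on the tool from outside, world axes, zero at the start; "wrist_torque": the same for the moment, N m; "opening": opening from 0.0 (shut) to 1.0 (fully open).
Only numpy, scipy, OpenCV 4.12 (cv2) and the standard library are available. Lean on these libraries where they do the work, as an engineer would, in place of code of your own. Each camera call takes 0.05 s, during which the arm holds its last target.

### The job

I need a picture of the staple box for the reorder sheet. Set the box down gently, flat and squarely inside the white corner marks on the document camera's stage and let go of it; then squeeze the orange release button in the camera's grip and pull the camera straight up, past its first stop, all the way to its second stop. The mast sinks if you let go, so finish while still holding the camera up at the second stop; leave the stamp and the eraser where they are.

Things in the scene. Friction and masses are not known exactly. Their poses are not given: they have to be found in the camera images.
- staple_box: small cream cardboard box of staples lying on the worktop, 37 mm (its x) x 62 mm (its y) x 31 mm high, 0.1 to 0.25 kg; the origin is the centre of its underside, z up
- doc_camera: document camera, fixed to the worktop. Stage plate 200 mm (x) by 220 mm (y), top 10 mm up. Origin: on the worktop under the middle of the stage's four white corner marks; +x from there to the mast, +y to the button's side. White base housing 39 mm high begins at x = 99 mm; mast axis at x = 170 mm, y = 0, in a tube with a collar 47 mm across, top at z = 140 mm
- photo_frame (a point): middle of the four white corner marks, on the stage's top surface; same axes as the document camera. The marks enclose 60 mm along x by 86 mm along y, so the box belongs with its long side along y (either way round)
- camera_grip: black rubber grip atop the sliding mast, 48 mm (x) by 38 mm (y; 46 mm over the button in its +y side), 50 mm high; origin at its centre, 205 mm above the worktop with the mast down; axes as the document camera. Fingers closing along y on its sides press the button. The camera head, 52 mm wide, reaches 90 mm to -x of the mast axis, its top 4 mm below the grip
- mast (a joint): height of the sliding mast with camera and grip, m: 0 down, 0.05 first stop, 0.10 second stop (end of travel). Caught at 0 and at the first stop (1.5 mm play) unless the button is held in; nothing catches it at the second stop. It weighs about 0.5 kg, rubs with up to 3 N of friction and sinks when let go, down to the next catch
- release_button (a joint): orange release button in the +y side of the grip, 26 mm along x by 28 mm high, in m: 0 out, 0.008 pressed flush with the grip's side; the catch is free from 0.005. It is a spring of 1 N at first and 3 N when flush
- button_face (a point): middle of the orange button's outer face, 27 mm from the mast axis toward +y when out, at the height of the grip's centre
- stamp: wooden rubber stamp standing upright, 28 x 58 x 73 mm; a bystander; origin under its centre
- white_eraser: white eraser in a grey sleeve, 23 x 52 x 13 mm; a bystander; origin under its centre
Not all that is in view belongs to the job. Of the things that look like the staple_box, take the one that is nearest to the robot's base at the start.

How it is judged (in metres and radians):
On the way, in this order (a step that is already met when the one before it is completed fails the run):
1. the staple box lies flat and square inside the corner marks, let go and at rest, with the mast still down (x of staple_box in the frame of photo_frame between -0.012 and 0.012 m and y of staple_box in the frame of photo_frame between -0.012 and 0.012 m and z of staple_box in the frame of photo_frame below 0.004 m and angle between staple_box's own z axis and vertical below 0.1 rad and angle between the y axis of staple_box and the y axis of photo_frame, either way round below 0.2 rad and contact force between the fingers and staple_box below 0.1 N and linear speed of staple_box below 0.02 m/s and value of joint mast below 0.01 m), for 0.2 s.
2. the release button is squeezed in by the fingers while the mast is still down (value of joint release_button above 0.005 m and contact force between the fingers and camera_grip above 2 N and value of joint mast below 0.01 m), for 0.05 s.
3. the mast is pulled up to its second stop, held by the grip (value of joint mast above 0.095 m and contact force between the fingers and camera_grip above 2 N), for 0.2 s.
At the end, for the whole second after the job is handed in: The fingers hold the camera grip (more than 2 N) with the mast at rest within 5 mm of its second stop, while the staple box lies flat, untouched and at rest inside the corner marks: its middle within 12 mm of their middle along each side, its long side within 0.2 rad of their long side (all of step 3 and velocity of joint mast between -0.01 and 0.01 m/s and x of staple_box in the frame of photo_frame between -0.012 and 0.012 m and y of staple_box in the frame of photo_frame between -0.012 and 0.012 m and z of staple_box in the frame of photo_frame below 0.004 m and angle between staple_box's own z axis and vertical below 0.1 rad and angle between the y axis of staple_box and the y axis of photo_frame, either way round below 0.2 rad and contact force between each of the arm, the fingers and staple_box below 0.1 N and linear speed of staple_box below 0.02 m/s); the arm keeps its last pose, push and grip.
It fails at once if the staple box is dropped (z of staple_box in the frame of photo_frame above 0.01 m and contact force between anything else and staple_box below 0.02 N and linear speed of staple_box above 0.5 m/s).
It fails at once if the stamp is moved more than 30 mm or tipped (distance of stamp from where it was at the start of the episode above 0.03 m or angle between stamp's own z axis and vertical above 0.4 rad).
It fails at once if the eraser is moved more than 30 mm (distance of white_eraser from where it was at the start of the episode above 0.03 m).
It also fails if it takes over 51 s, if anything falls off the work surface, if the arm or the gripper's body presses on something with over 40 N, if the wrist force passes 120 N, or if a joint passes its speed limit or range.

## Working session

There is one attempt and no reset: what is moved stays moved. The work goes in short steps, Python scripts to look and compute and a tool call to move; the robot and the scene stay as the last step left them, time stands still between calls to the robot, and variables do not carry over. Pictures are saved under pics/ and viewed, and the job is handed in when it is done.

Besides the shell and the picture viewer there is one more tool, called after "Call:" as name([rows], argument=value, ...), one row to a line, values as JSON. servo_tool: Moves the arm, as the interface text tells. Its arguments: {"type":"object","properties":{"plan":{"type":"array"},"force":{"type":"number"}},"required":["plan"]}

```bash
ls; mkdir -p pics; cat > h.py <<'E'
import numpy as np, cv2
from bench import env, read_camera, calibration, workorder
def shot(n,save):
    c=calibration(n); p,d=read_camera(n); cv2.imwrite('pics/%s.png'%save,p[:,:,::-1]); np.savez('pics/%s.npz'%save,p=p,d=d,R=c['R'],t=c['t'],fovy=c['fovy'],cx=c['cx'],cy=c['cy']); return p,d,c
def load(save): 
    z=np.load('pics/%s.npz'%save); return z['p'],z['d'],z
def f(c): return 200/np.tan(np.radians(float(c['fovy']))/2)
def onplane(c,u,v,z):
    R=np.array(c['R']);t=np.array(c['t']);o=-R.T@t
    r=R.T@np.array([(u-c['cx'])/f(c),(v-c['cy'])/f(c),1.]); return o+r*(z-o[2])/r[2]
def bydepth(c,d):
    v,u=np.mgrid[0:400,0:640]; R=np.array(c['R']);t=np.array(c['t'])
    P=np.stack([(u-c['cx'])/f(c)*d,(v-c['cy'])/f(c)*d,d],-1)-t
    W=P@R; W[d<=0]=np.nan; return W
E
python3 - <<'E'
from h import *
for n in ['scene','side','wrist']: 
    c=shot(n,n+'0')[2]; print(n,c)
print(env.sense())
E
```

```text
pics
scene {'fovy': 43.5138946585091, 'cx': 318.54897976258434, 'cy': 205.19932399056754, 'R': array([[ 0.77868742, -0.62738867, -0.00541882],
       [-0.36707574, -0.44856007, -0.81489218],
       [ 0.50882345,  0.6365354 , -0.57958725]]), 't': array([-448.12815306,  297.97251505, 1738.23219877])}
side {'fovy': 52.076580353302624, 'cx': 322.18831892887056, 'cy': 204.39469856136685, 'R': array([[ 0.99937912, -0.03071437,  0.01726253],
       [ 0.00542395, -0.34999433, -0.93673612],
       [ 0.03481305,  0.93624815, -0.34961043]]), 't': array([-547.93721429,  116.30377084, 1419.47447966])}
wrist {'fovy': 65.1698213495805, 'cx': 319.94290523260486, 'cy': 198.40319498391403, 'R': array([[ 0.35984708, -0.93300835, -0.00234419],
       [-0.89231748, -0.34488498,  0.29124537],
       [-0.27254284, -0.10271203, -0.95664551]]), 't': array([-649.13383071,  -37.06456348,  379.41210538])}
{'time': 0.15, 'q': array([-1.28457853e+00,  1.24382191e-01,  1.65132725e+00,  5.30590512e-06,
        1.36752558e+00, -8.25884974e-02]), 'qd': array([ 0.00109363, -0.0031907 , -0.00355621,  0.00120496, -0.00034859,
        0.00038932]), 'tau': array([ 1.58881976e-04, -4.24226117e+01, -3.66014814e+01, -1.14082457e-04,
        4.65198944e-03,  2.62532183e-06]), 'eef_pos': array([ 234.17564972, -605.851612  ,  230.33755286]), 'tool_rot': array([-3.08672329e+00, -5.75740565e-01,  2.53957908e-04]), 'contact_force': array([0.64723691, 0.31336295, 0.18540275]), 'wrist_torque': array([ 0.04062719, -0.01236993, -0.00099861]), 'opening': 1.0043516764593452}
```

View pics/scene0.png

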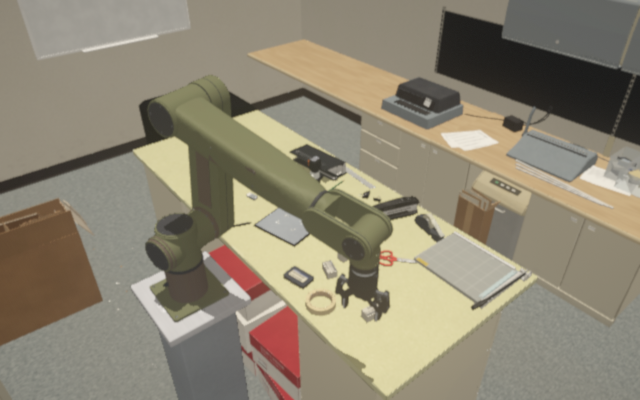

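View pics/side0.png

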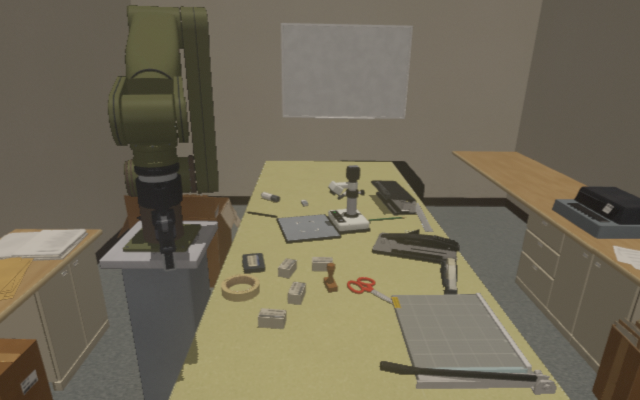

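View pics/wrist0.png

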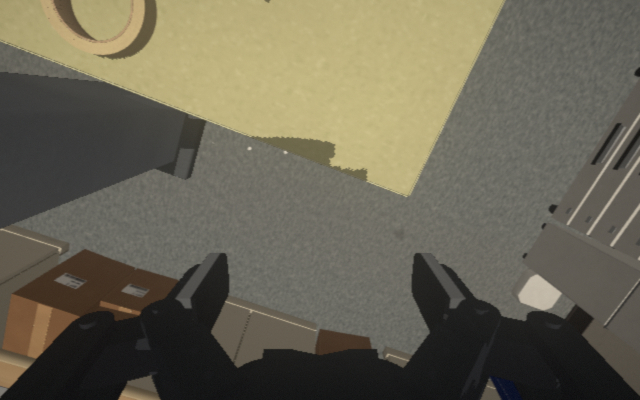

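The side view shows four cream box-like things at (287,268), (322,264), (297,292) and (272,318). The camera stage is at (309,227), the grip at (352,190) and the stamp at (331,278). Next I crop in and measure these.

```bash
python3 - <<'E'
from h import *
p,d,c=load('side0')
cv2.imwrite('pics/sc1.png',cv2.resize(p[235:335,230:350,::-1],None,fx=6,fy=6,interpolation=cv2.INTER_CUBIC))
cv2.imwrite('pics/sc2.png',cv2.resize(p[155:245,250:400,::-1],None,fx=5,fy=5,interpolation=cv2.INTER_CUBIC))
W=bydepth(c,d)
for u,v in [(287,266),(322,262),(297,290),(272,315),(331,278),(309,227),(304,203),(352,175),(270,197),(350,222)]: print(u,v,np.round(W[v,u]))
p,d,c=load('scene0')
cv2.imwrite('pics/sc3.png',cv2.resize(p[160:330,220:420,::-1],None,fx=4,fy=3.5,interpolation=cv2.INTER_CUBIC))
E
```

```text
287 266 [ 438. -250.   29.]
322 262 [ 540. -228.   30.]
297 290 [ 470. -380.   30.]
272 315 [ 414. -489.   31.]
331 278 [ 562. -318.   29.]
309 227 [502.  77.  10.]
304 203 [481. 325.  12.]
352 175 [655. 100. 203.]
270 197 [332. 383.  17.]
350 222 [650.  59.  38.]
```

View pics/sc1.png

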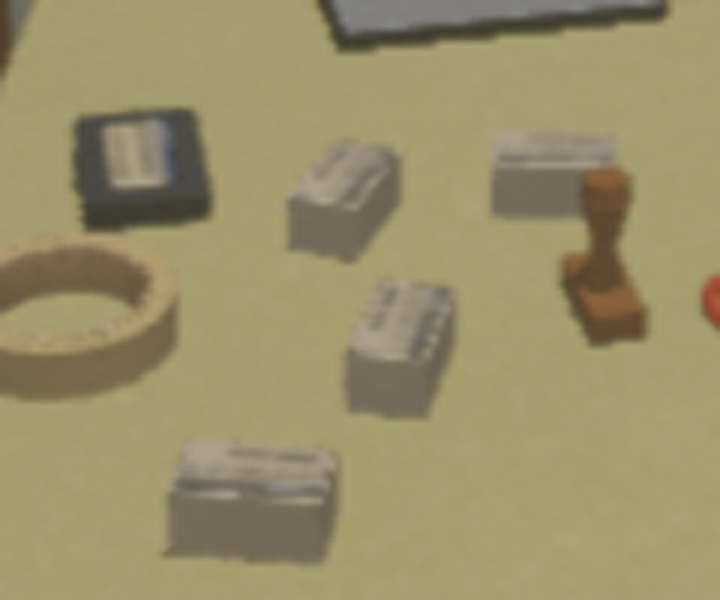

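View pics/sc2.png

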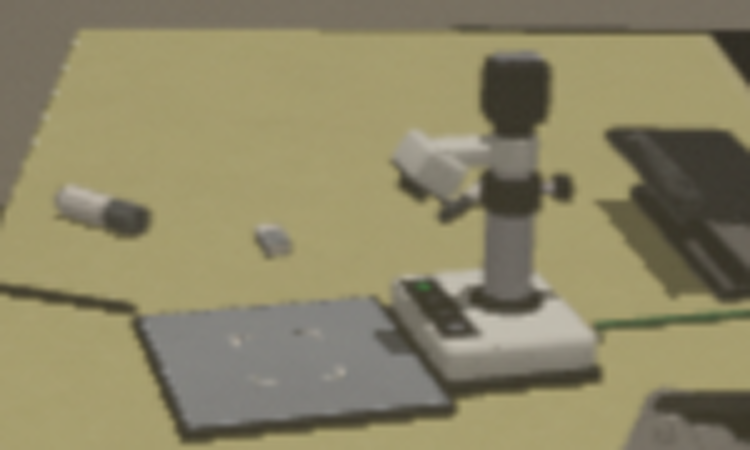

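View pics/sc3.png

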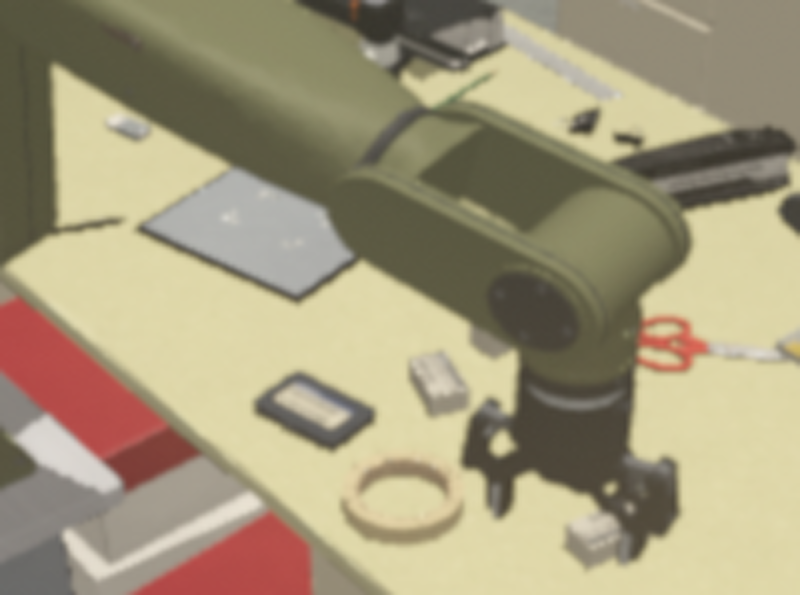

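Candidates, with distance from the base: A (287,268) at about 504 mm, B (322,264) 586 mm, C (297,292) 604 mm, D (272,318) 640 mm. The crop shows all four as cream boxes, so A is the nearest. I'll measure A, the stage and the mast roughly.

```bash
python3 - <<'E'
from h import *
p,d,c=load('side0'); W=bydepth(c,d)
x,y,z=W[...,0],W[...,1],W[...,2]
def rect(m,n):
    q=W[m][:,:2].astype(np.float32); print(n,len(q),cv2.minAreaRect(q),np.round(W[m].mean(0)))
rect((abs(x-438)<60)&(abs(y+250)<60)&(z>24)&(z<38),'A')
rect((abs(x-502)<140)&(abs(y-77)<140)&(z>6)&(z<14),'stage')
rect((x>570)&(x<740)&(y>0)&(y<200)&(z>33)&(z<44),'housing')
rect((x>570)&(x<740)&(y>0)&(y<200)&(z>185)&(z<235),'grip')
rect((x>540)&(x<600)&(y>-340)&(y<-280)&(z>8)&(z<90),'stamp')
# white marks
hsv=cv2.cvtColor(p,cv2.COLOR_RGB2HSV)
gray=p.min(2); sub=gray[210:245,275:345]
m=(abs(z-10)<6)&(gray>165); m[:205]=0;m[245:]=0;m[:,:280]=0;m[:,335:]=0
n,l,st,ce=cv2.connectedComponentsWithStats(m.astype(np.uint8))
for i in range(1,n): print(ce[i],st[i,4],np.round(onplane(c,*ce[i],10)))
s=env.sense(); cc=calibration('wrist'); print('wristcam o',-cc['R'].T@cc['t'],s['eef_pos'])
from scipy.spatial.transform import Rotation as Ro
T=Ro.from_rotvec(s['tool_rot']).as_matrix(); print(T); print('cam in tool',T.T@(-cc['R'].T@cc['t']-s['eef_pos']), T.T@cc['R'].T)
E
```

```text
A 155 ((437.8690185546875, -237.53163146972656), (66.5269775390625, 35.608943939208984), 70.9084243774414) [ 438. -241.   29.]
stage 1327 ((506.4322509765625, 103.09054565429688), (230.20355224609375, 255.71961975097656), 14.17559814453125) [499.  74.   9.]
housing 387 ((647.2514038085938, 119.97286987304688), (113.53114318847656, 150.13302612304688), 14.819232940673828) [644. 101.  38.]
grip 185 ((661.3080444335938, 120.49513244628906), (49.08797836303711, 39.25579833984375), 9.59438419342041) [659. 113. 210.]
stamp 212 ((561.6238403320312, -313.74755859375), (28.718158721923828, 54.626625061035156), 12.314848899841309) [ 560. -319.   36.]
wristcam o [ 303.9332003  -579.49993938  372.39360714] [ 234.17564972 -605.851612    230.33755286]
[[ 9.32758763e-01  3.60500874e-01 -4.58695496e-04]
 [ 3.60501139e-01 -9.32757440e-01  1.57701342e-03]
 [ 1.40663080e-04 -1.63633333e-03 -9.99998651e-01]]
cam in tool [  74.58675659    0.3354882  -142.04630322] [[-7.00567794e-04 -9.56601028e-01 -2.91400038e-01]
 [ 9.99999655e-01 -5.40201118e-04 -6.30784434e-04]
 [ 4.45994412e-04 -2.91400379e-01  9.56601077e-01]]
```

Call:
servo_tool([
  [0.0268,-0.0223,0,0,0,0,0],
  [0.0268,-0.0223,0,0,0,0,0],
  [0.0268,-0.0223,0,0,0,0,0],
  [0.0268,-0.0223,0,0,0,0,0],
  [0.0268,-0.0223,0,0,0,0,0],
  [0.0268,-0.0223,0,0,0,0,0],
])

```text
time: 0.65
eef_pos: [336.4, -421.8, 230.9]
tool_rot: [-3.088, -0.575, 0.0]
contact_force: [0.1, 0.4, -0.2]
opening: 1.004
```

Call:
servo_tool([
  [0.0268,-0.0223,0,0,0,0,0],
  [0.0268,-0.0223,0,0,0,0,0],
  [0.0268,-0.0223,0,0,0,0,0],
  [0.0268,-0.0223,0,0,0,0,0],
  [0.0268,-0.0223,0,0,0,0,0],
  [0.0268,-0.0223,0,0,0,0,0],
])

```text
time: 1.15
eef_pos: [438.1, -239.0, 231.1]
tool_rot: [-3.088, -0.576, 0.0]
contact_force: [1.0, -0.3, 0.0]
opening: 0.997
```

Call:
servo_tool([
  [0,0,0,0,0,-7.1,0.3],
  [0,0,0,0,0,-7.1,0.3],
  [0,0,0,0,0,-7.1,0.3],
  [0,0,0,0,0,-7.1,0.3],
  [0,0,0,0,0,-7.1,0.3],
  [0,0,0,0,0,-7.1,0.3],
  [0,0,0,0,0,-7.1,0.3],
  [0,0,0,0,0,0,0.3],
])

```text
time: 1.82
eef_pos: [437.6, -240.6, 231.0]
tool_rot: [-2.558, -1.823, 0.0]
contact_force: [0.2, 0.4, 0.6]
opening: 0.695
```

```bash
python3 - <<'E'
from h import *
shot('wrist','w1'); shot('scene','s1')
s=env.sense(); print(s['time'],s['eef_pos'],s['tool_rot'],s['q'],s['opening'])
E
```

```text
1.9167 [ 437.64639109 -240.65907947  231.06875888] [-2.56283750e+00 -1.81626746e+00  2.22376360e-04] [-6.10291375e-01 -2.16288502e-01  1.97887681e+00  8.60810998e-06
  1.37944780e+00 -2.72570759e-01] 0.6990430775337444
```

View pics/w1.png

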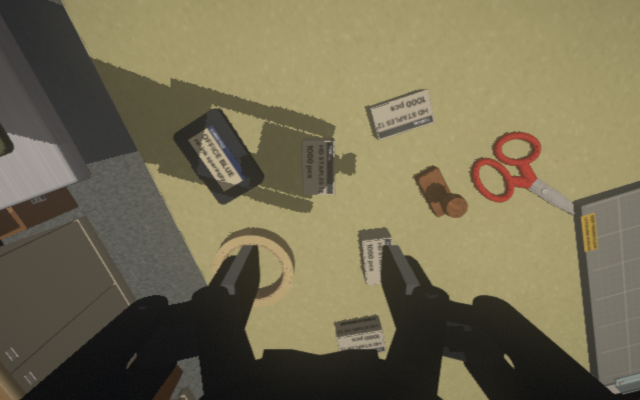

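View pics/s1.png

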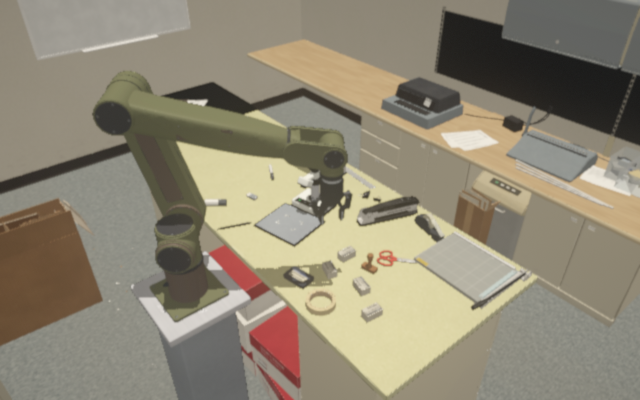

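The wrist view has box A at (318,166), in shadow and almost aligned with the jaws. The ink box at (218,155) and box B at (400,113) are clear of the fingers. I'll measure A's top by depth and check it in a crop.

```bash
python3 - <<'E'
from h import *
p,d,c=load('w1'); W=bydepth(c,d); z=W[...,2]
m=(z>20)&(z<40); m[:120]=0;m[210:]=0;m[:,:275]=0;m[:,350:]=0
m=m.astype(np.uint8); cn=max(cv2.findContours(m,cv2.RETR_EXTERNAL,cv2.CHAIN_APPROX_NONE)[0],key=cv2.contourArea)[:,0]
zt=np.median(z[m>0]); print('z',zt)
q=np.array([onplane(c,u,v,31)[:2] for u,v in cn],np.float32); print(cv2.minAreaRect(q))
g=cv2.resize(p[120:220,260:400,::-1],None,fx=5,fy=5); cv2.imwrite('pics/w1c.png',g)
M=(z>5)&(z<60)
for n,b in [('ink',(110,210,160,265)),('B',(80,145,355,450))]:
    w=W[b[0]:b[1],b[2]:b[3]][M[b[0]:b[1],b[2]:b[3]]]; print(n,cv2.minAreaRect(w[:,:2].astype(np.float32)),w[:,2].max())
E
```

```text
z 30.271361627300333
((437.30426025390625, -233.77008056640625), (61.8337287902832, 36.20746994018555), 70.90975189208984)
ink ((329.9699401855469, -189.8708953857422), (67.14920043945312, 97.9831771850586), 11.241101264953613) 18.651899354199323
B ((540.2371215820312, -209.89854431152344), (36.83778381347656, 62.351226806640625), 88.89061737060547) 32.56730274869747
```

View pics/w1c.png

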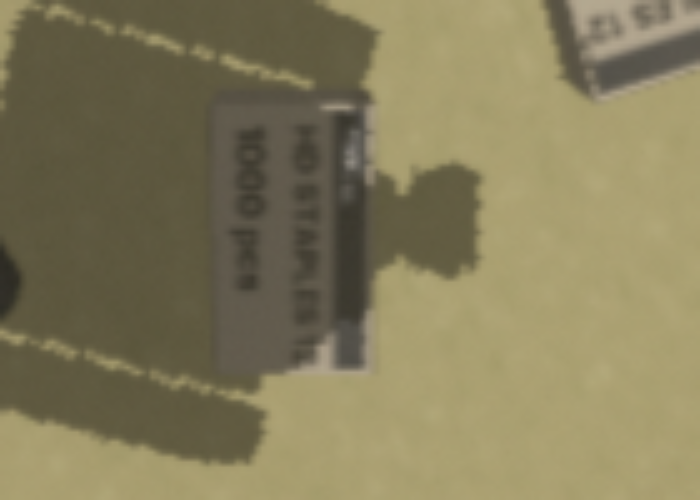

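Call:
servo_tool([
  [0.006,-0.002,0.027,0,0,0,0.25],
  [0,0,0.027,0,0,0,0.25],
  [0,0,0.027,0,0,0,0.25],
  [0,0,0.027,0,0,0,0.25],
  [0,0,0.027,0,0,0,0.25],
  [0,0,0.027,0,0,0,0.25],
  [0,0,0.02,0,0,0,0.25],
  [0,0,0.015,0,0,0,0.25],
], force=30)

```text
time: 2.58
eef_pos: [436.6, -233.6, 31.8]
tool_rot: [-2.56, -1.815, 0.002]
contact_force: [-0.1, 0.2, 0.0]
opening: 0.749
```

Call:
servo_tool([
  [0,0,0.015,0,0,0,0.25],
  [0,0,0.01,0,0,0,0.25],
  [0,0,0.006,0,0,0,0.25],
  [0,0,0,0,0,0,0.25],
])

```text
time: 2.92
eef_pos: [437.1, -233.9, 2.1]
tool_rot: [-2.559, -1.818, 0.001]
contact_force: [-0.7, -0.3, -0.8]
opening: 0.749
```

```bash
python3 - <<'E'
from h import *
shot('wrist','w2'); s=env.sense(); print(s['eef_pos'],s['contact_force'])
shot('side','sd2')
p=load('sd2')[0]; cv2.imwrite('pics/sd2c.png',cv2.resize(p[190:310,230:350,::-1],None,fx=5,fy=5))
E
```

```text
[ 437.72159162 -234.32363425    3.09195381] [ 0.09319814 -0.25000922  0.33290591]
```

View pics/w2.png

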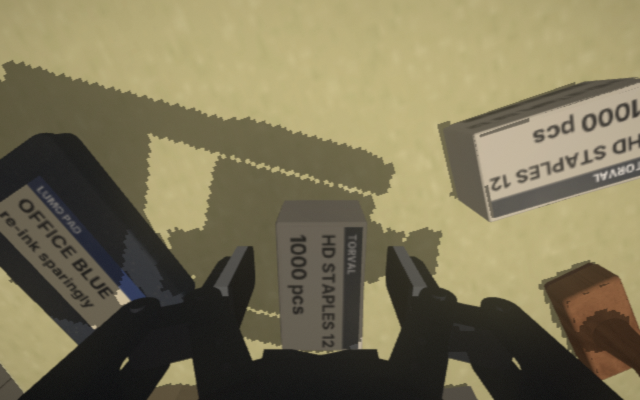

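View pics/sd2c.png

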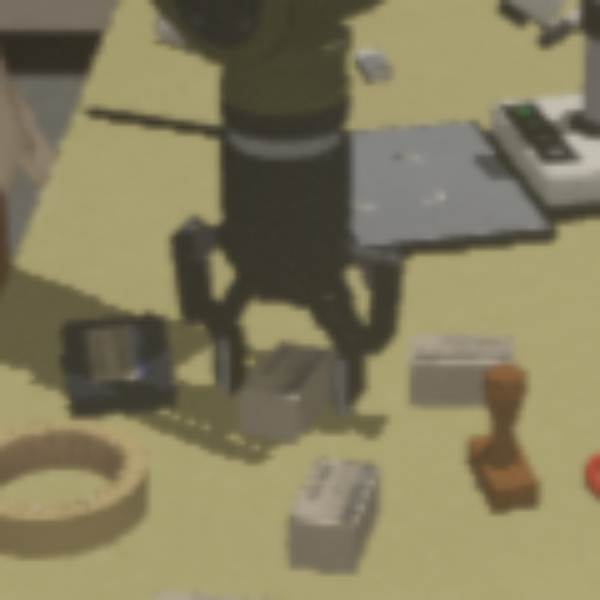

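The box sits midway between the jaws, at (322,270) in the wrist view. Closing now.

Call:
servo_tool([
  [0,0,0,0,0,0,0.8],
  [0,0,0,0,0,0,0.8],
  [0,0,0,0,0,0,0.8],
  [0,0,0,0,0,0,0.8],
  [0,0,0,0,0,0,0.8],
  [0,0,0,0,0,0,0.8],
  [0,0,0,0,0,0,0.8],
  [0,0,0,0,0,0,0.8],
], force=35)

```text
time: 3.68
eef_pos: [438.7, -235.0, 4.5]
tool_rot: [2.559, 1.819, 0.001]
contact_force: [-1.6, -0.3, 6.3]
opening: 0.424
```

Call:
servo_tool([
  [0,0,-0.01,0,0,0,0.8],
  [0,0,-0.02,0,0,0,0.8],
  [0,0,-0.03,0,0,0,0.8],
  [0,0,-0.03,0,0,0,0.8],
  [0,0,-0.03,0,0,0,0.8],
  [0,0,-0.02,0,0,0,0.8],
  [0,0,-0.01,0,0,0,0.8],
  [0,0,0,0,0,0,0.8],
])

```text
time: 4.35
eef_pos: [439.1, -235.2, 156.2]
tool_rot: [2.556, 1.818, 0.003]
contact_force: [0.5, -0.2, -1.0]
opening: 0.42
```

```bash
python3 - <<'E'
from h import *
shot('wrist','w3'); s=env.sense(); print(s['eef_pos'],s['contact_force'],s['opening'])
shot('side','sd3')
shot('scene','s3')
p=load('sd3')[0]; cv2.imwrite('pics/sd3c.png',cv2.resize(p[140:290,230:410,::-1],None,fx=4,fy=4))
p=load('s3')[0]; cv2.imwrite('pics/s3c.png',cv2.resize(p[150:290,220:400,::-1],None,fx=4,fy=4))
E
```

```text
[ 438.06853817 -234.52969877  153.87605372] [-0.09606637  0.49456267 -1.50985992] 0.41968860605207114
```

View pics/w3.png

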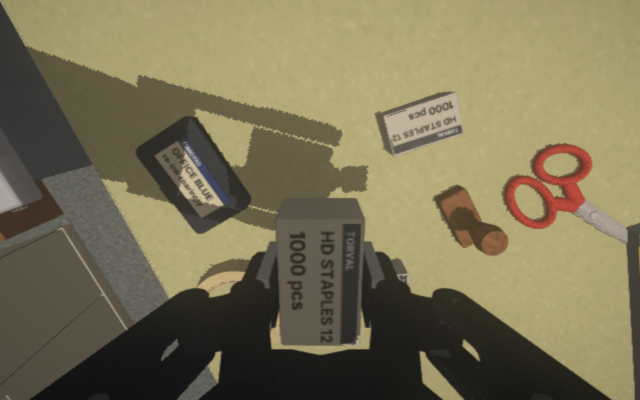

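View pics/sd3c.png

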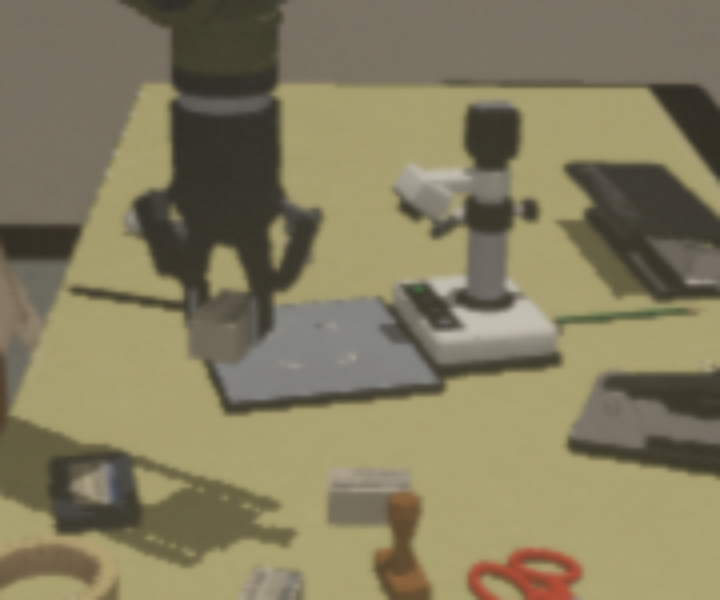

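View pics/s3c.png

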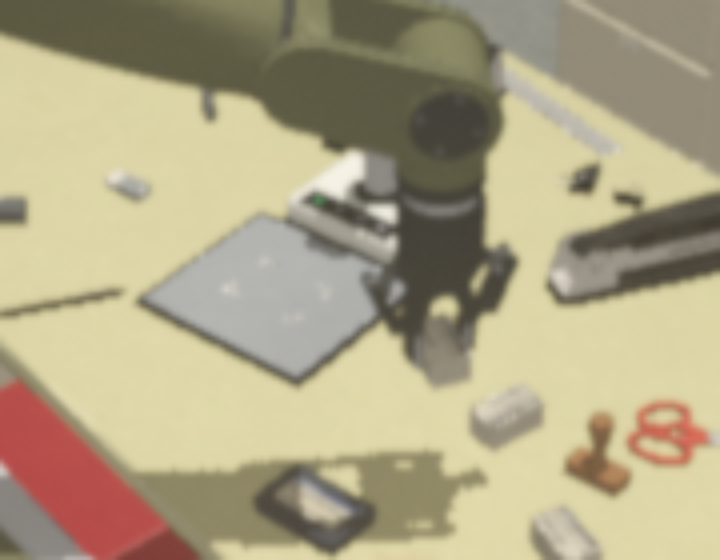

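The box is held, centred between the pads. Next I carry it to just short of the stage and turn it roughly square.

Call:
servo_tool([
  [0.015,-0.001,-0.006,0,0,0,0.8],
  [0.026,-0.003,-0.006,0,0,0,0.8],
  [0.034,-0.003,-0.006,0,0,0,0.8],
  [0.036,-0.004,-0.006,0,0,0,0.8],
  [0.036,-0.004,-0.006,0,0,0,0.8],
  [0.036,-0.004,-0.006,0,0,0,0.8],
  [0.034,-0.004,-0.006,0,0,0,0.8],
  [0.028,-0.002,-0.004,0,0,0,0.8],
])

```text
time: 5.17
eef_pos: [493.7, 7.6, 197.3]
tool_rot: [-2.557, -1.82, 0.004]
contact_force: [1.1, -0.3, -1.0]
opening: 0.417
```

Call:
servo_tool([
  [0.016,-0.001,0,0,0,0,0.8],
  [0,0,0,0,0,-4.5,0.8],
  [0,0,0,0,0,-7,0.8],
  [0,0,0,0,0,-7,0.8],
  [0,0,0,0,0,-7,0.8],
  [0,0,0,0,0,-6,0.8],
  [0,0,0,0,0,0,0.8],
  [0,0,0,0,0,0,0.8],
])

```text
time: 5.83
eef_pos: [498.0, 20.7, 197.1]
tool_rot: [-1.971, -2.442, 0.003]
contact_force: [0.3, -0.5, -1.3]
opening: 0.419
```

```bash
python3 - <<'E'
from h import *
shot('wrist','w4'); s=env.sense(); print(s['time'],s['eef_pos'],s['tool_rot'],s['q'],s['contact_force'],s['opening'])
shot('side','sd4')
p=load('sd4')[0]; cv2.imwrite('pics/sd4c.png',cv2.resize(p[140:290,230:410,::-1],None,fx=4,fy=4))
E
```

```text
5.8833 [498.23519771  20.66326122 197.60821721] [-1.97164237 -2.44270379  0.00268162] [-6.62544070e-02 -1.92372778e-01  2.01553915e+00  1.51993988e-05
  1.32141757e+00 -2.78876529e-01] [-0.69400663  0.41869161 -1.40615135] 0.41892547641281935
```

View pics/w4.png

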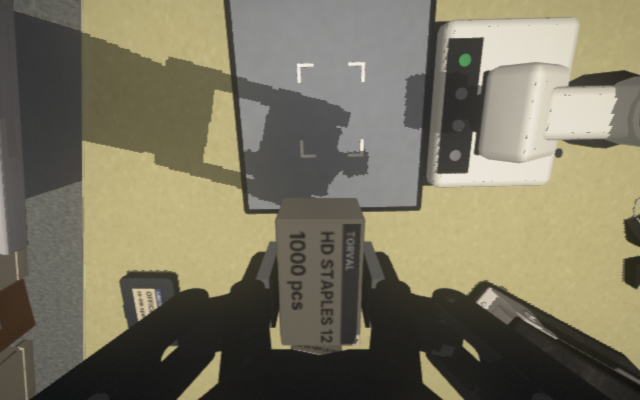

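View pics/sd4c.png

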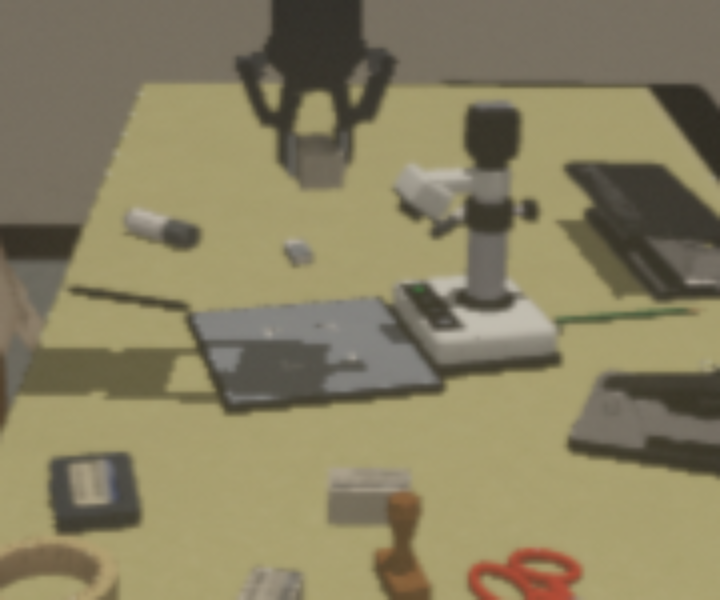

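The wrist view shows the four white corner marks near (300,66), (364,65), (303,156) and (362,155), with the box at (320,270). I'll measure their centre and yaw.

```bash
python3 - <<'E'
from h import *
p,d,c=load('w4'); g=p.min(2).astype(np.uint8)
th=cv2.morphologyEx(g,cv2.MORPH_TOPHAT,np.ones((11,11),np.uint8))
s=np.zeros_like(th); s[50:175,285:380]=th[50:175,285:380]
m=(s>35).astype(np.uint8)
n,l,st,ce=cv2.connectedComponentsWithStats(m)
C=[]
for i in range(1,n):
    if st[i,4]<15: continue
    x0,y0,w,h,a=st[i]; left=ce[i][0]<332; up=ce[i][1]<110
    ys,xs=np.where(l==i)
    print(st[i])
    px=[x0 if left else x0+w-1, y0 if up else y0+h-1]; C.append((px,onplane(c,*px,10)[:2])); print(px,C[-1][1].round(1))
P=np.array([k[1] for k in C]); print(P.mean(0)); r=cv2.minAreaRect(P.astype(np.float32)); print(r)
W=bydepth(c,d);z=W[...,2]
print('stage z',np.nanmedian(z[70:150,310:355]))
# stage plate rect
# box yaw / position in the wrist image
B=(z>150); B[:195]=0;B[350:]=0;B[:,:265]=0;B[:,375:]=0
M=(z>33)&(z<44); M[:15]=0;M[190:]=0;M[:,:425]=0;M[:,585:]=0
w=W[M]; print('housing',cv2.minAreaRect(w[:,:2].astype(np.float32)))
top=W[215:335,285:355]; print('box top z',np.nanmedian(top[...,2]), np.nanmin(top[...,2]))
from scipy.spatial.transform import Rotation as Ro
sn=env.sense(); T=Ro.from_rotvec(sn['tool_rot']).as_matrix(); print(T.round(3), np.degrees(np.arctan2(T[1,0],T[0,0])))
cv2.imwrite('pics/w4c.png',cv2.resize(p[45:345,260:460,::-1],None,fx=2,fy=2))
E
```

```text
[297  63  17  20 114]
[np.int32(297), np.int32(63)] [452.4 125.1]
[348  62  17  20 119]
[np.int32(364), np.int32(62)] [515.8 139.6]
[360 139   4  13  43]
[np.int32(363), np.int32(151)] [536.4  55.7]
[501.51886152 106.78310706]
((510.7940368652344, 110.2772445678711), (51.59355926513672, 108.92972564697266), 50.4644775390625)
stage z 9.46725551516083
housing ((647.19580078125, 124.09109497070312), (117.2777099609375, 150.23060607910156), 13.41164493560791)
box top z 222.94281133735262 217.06721612852007
[[-0.211  0.977 -0.002]
 [ 0.977  0.211  0.   ]
 [ 0.001 -0.002 -1.   ]] 102.20397261324588
```

View pics/w4c.png

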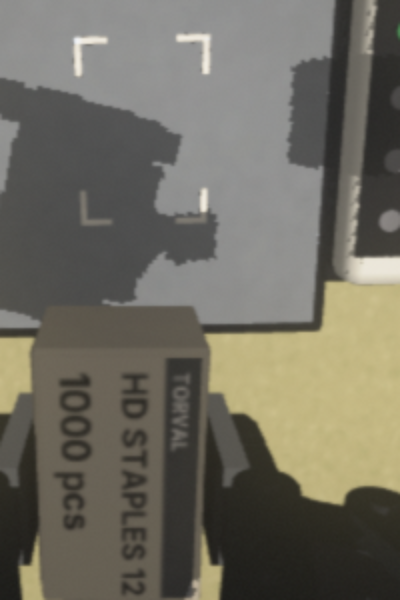

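```bash
python3 - <<'E'
from h import *
p,d,c=load('w4')
P=np.array([onplane(c,u,v,10)[:2] for u,v in [(296.5,63.5),(365.3,62),(301,156.3),(364,156)]]); print(P.round(1),P.mean(0))
UL,UR,LL,LR=P
ex=(UR-UL+LR-LL)/2; ey=(UL-LL+UR-LR)/2
print(np.linalg.norm(ex),np.linalg.norm(ey),np.degrees(np.arctan2(ex[1],ex[0])),np.degrees(np.arctan2(-ey[0],ey[1])))
# box: top rect at measured z
for uv in [(279,221),(364,220),(355,342),(281,345),(282,198),(358,198)]:
    for zz in (223,): print(uv,onplane(c,*uv,zz)[:2].round(1))
# side view estimates: grip
p,d,c=load('sd4');W=bydepth(c,d);z=W[...,2]
M=(z>180)&(W[...,0]>600)&(W[...,0]<720)&(W[...,1]>40)&(W[...,1]<180); print(cv2.minAreaRect(W[M][:,:2].astype(np.float32)),z[M].max())
E
```

```text
[[452.  124.5]
 [517.  139.9]
 [473.8  36.5]
 [538.7  50.8]] [495.37482191  87.91762043]
66.68996444624406 91.15096774144612 12.855088443205593 13.790573556740037
(279, 221) [476.3  46. ]
(364, 220) [509.2  53.5]
(355, 342) [519.9  -4.2]
(281, 345) [487.6 -13. ]
(282, 198) [475.8  55.6]
(358, 198) [504.6  61.8]
((659.7029418945312, 121.55563354492188), (46.99787521362305, 40.10483169555664), 22.784828186035156) 231.33086262293415
```

Checks on the marks:
- The outer size is 66.7 x 91.2 mm, consistent with 60 x 86 mm inside plus line width. Centre (495.4, 87.9), yaw about 13.3°.
- The predicted mast axis of (660.8, 127) agrees with the grip seen in the side view.

Next I move over the marks and lower.

Call:
servo_tool([
  [0.015,0.0025,0,0,0,-1.5,0.8],
  [0.02,0.0035,0,0,0,0,0.8],
  [0.02,0.0035,0,0,0,0,0.8],
  [0.011,0.002,0,0,0,0,0.8],
  [0,0,0.02,0,0,0,0.8],
  [0,0,0.03,0,0,0,0.8],
  [0,0,0.03,0,0,0,0.8],
  [0,0,0.02,0,0,0,0.8],
])

```text
time: 6.6
eef_pos: [493.3, 87.4, 96.4]
tool_rot: [-1.937, -2.47, 0.004]
contact_force: [-0.2, 0.6, -2.5]
opening: 0.421
```

Call:
servo_tool([
  [0,0,0.02,0,0,0,0.8],
  [0,0,0.02,0,0,0,0.8],
  [0,0,0.01,0,0,0,0.8],
  [0,0,0,0,0,0,0.8],
])

```text
time: 6.93
eef_pos: [492.5, 87.2, 46.4]
tool_rot: [-1.936, -2.469, 0.006]
contact_force: [-1.0, -0.1, -1.6]
opening: 0.418
```

```bash
python3 - <<'E'
from h import *
shot('wrist','w5'); s=env.sense(); print(s['time'],s['eef_pos'],s['tool_rot'],s['contact_force'],s['opening'])
shot('side','sd5')
p=load('sd5')[0]; cv2.imwrite('pics/sd5c.png',cv2.resize(p[140:290,230:410,::-1],None,fx=4,fy=4))
E
```

```text
6.9833 [493.84559395  87.33969771  48.21272628] [-1.93711843 -2.47061919  0.00322131] [-0.54660412  0.55766364 -0.97808921] 0.41982553737735395
```

View pics/w5.png

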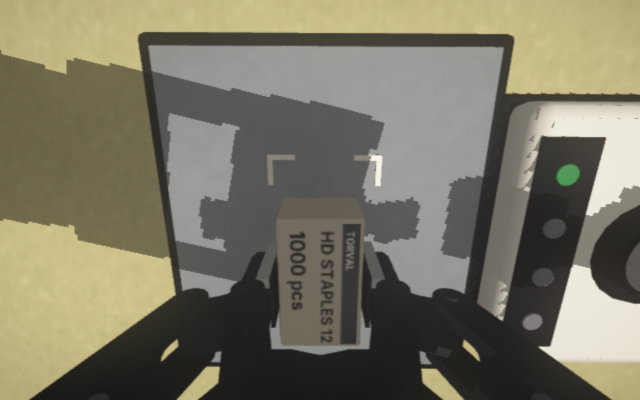

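View pics/sd5c.png

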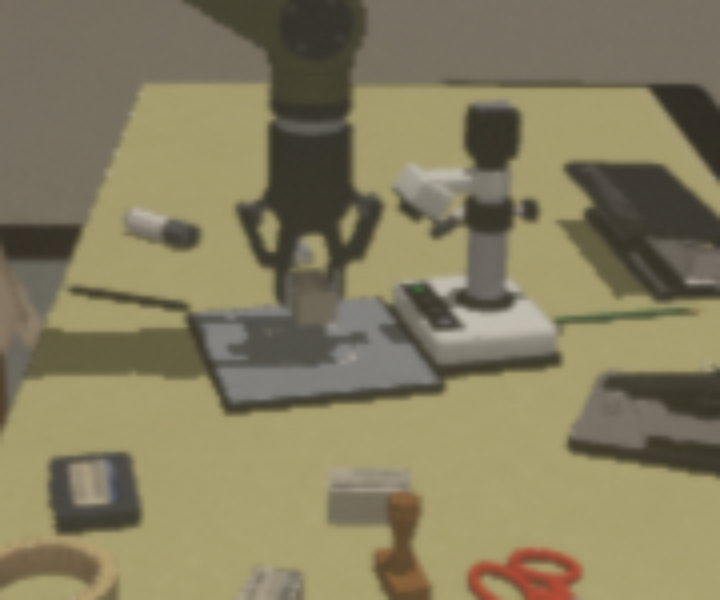

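```bash
python3 - <<'E'
from h import *
p,d,c=load('w5')
UL=onplane(c,267,156,10)[:2];UR=onplane(c,382,156,10)[:2]; print(UL,UR,np.linalg.norm(UR-UL))
e=(UR-UL)/np.linalg.norm(UR-UL); print(np.degrees(np.arctan2(e[1],e[0]))); n=np.array([e[1],-e[0]])
print('ctr',(UL+UR)/2+n*45.5)
W=bydepth(c,d); zt=np.nanmedian(W[235:330,290:345,2]); print(zt)
q=[onplane(c,u,v,zt)[:2] for u,v in [(279,221),(364,220),(355,342),(281,345)]]; print(np.mean(q,0))
M=(abs(W[...,2]-zt)<6); M[:200]=0; M[350:]=0; M[:,:277]=0; M[:,366:]=0
print(cv2.minAreaRect(W[M][:,:2].astype(np.float32)))
E
```

```text
[452.33924346 123.82641882] [516.27764313 139.54076359] 65.84116936392671
13.808085444974504
ctr [495.16795101  87.4985135 ]
72.21035930414538
[492.77732963  87.06555309]
((493.3573303222656, 86.49805450439453), (37.54367446899414, 63.333587646484375), 12.423630714416504)
```

Call:
servo_tool([
  [0,0.0015,0.01,0,0,0,0.8],
  [0,0,0.01,0,0,0,0.8],
  [0,0,0.005,0,0,0,0.8],
  [0,0,0.002,0,0,0,0.8],
  [0,0,0.002,0,0,0,0.8],
  [0,0,0.001,0,0,0,0.8],
  [0,0,0,0,0,0,0.8],
])

```text
time: 7.62
eef_pos: [496.3, 87.8, 19.2]
tool_rot: [-1.938, -2.473, 0.0]
contact_force: [-0.1, -0.7, -1.6]
opening: 0.419
```

Call:
servo_tool([
  [0,0,0.001,0,0,0,0.8],
  [0,0,0.001,0,0,0,0.8],
  [0,0,0,0,0,0,0.8],
])

```text
time: 7.87
eef_pos: [496.3, 87.9, 17.4]
tool_rot: [1.938, 2.473, 0.0]
contact_force: [0.1, 0.4, -1.6]
opening: 0.416
```

Call:
servo_tool([
  [0,0,0.001,0,0,0,0.8],
  [0,0,0,0,0,0,0.8],
])

```text
time: 8.03
eef_pos: [496.2, 87.8, 16.3]
tool_rot: [-1.938, -2.473, 0.0]
contact_force: [-0.6, 0.8, -1.5]
opening: 0.419
```

Call:
servo_tool([
  [0,0,0.001,0,0,0,0.8],
  [0,0,0,0,0,0,0.8],
])

```text
time: 8.2
eef_pos: [496.2, 87.8, 15.2]
tool_rot: [-1.938, -2.473, 0.0]
contact_force: [-0.9, 0.6, -2.1]
opening: 0.417
```

Call:
servo_tool([
  [0,0,0.001,0,0,0,0.8],
  [0,0,0,0,0,0,0.8],
])

```text
time: 8.37
eef_pos: [496.5, 87.9, 14.6]
tool_rot: [1.938, 2.473, 0.0]
contact_force: [-0.3, 0.2, 0.7]
opening: 0.419
```

Call:
servo_tool([
  [0,0,0.0005,0,0,0,0.8],
  [0,0,0,0,0,0,0.56],
  [0,0,0,0,0,0,0.5],
  [0,0,0,0,0,0,0.4],
  [0,0,0,0,0,0,0.3],
  [0,0,0,0,0,0,0.25],
  [0,0,0,0,0,0,0.25],
  [0,0,0,0,0,0,0.25],
])

```text
time: 9.03
eef_pos: [496.2, 87.8, 13.8]
tool_rot: [-1.938, -2.473, 0.0]
contact_force: [-0.6, 0.4, 0.0]
opening: 0.752
```

```bash
python3 - <<'E'
from h import *
shot('wrist','w6'); s=env.sense(); print(s['time'],s['eef_pos'],s['tool_rot'],s['contact_force'],s['opening'])
E
```

```text
9.0833 [496.25083185  87.85077847  13.77903557] [-1.93783521e+00 -2.47266627e+00  1.50933647e-05] [-0.15416673  0.69375403 -0.63697102] 0.7472464791491449
```

View pics/w6.png

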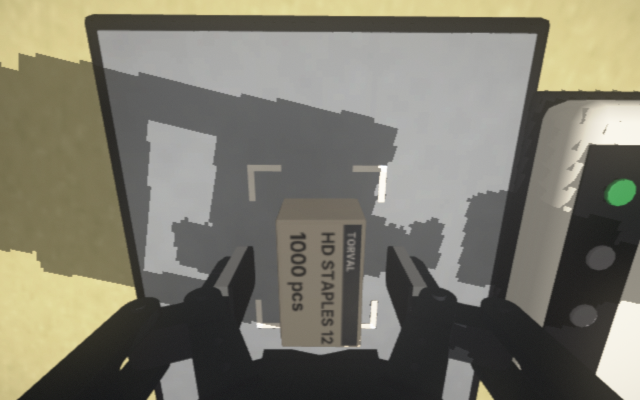

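The box is released inside the marks (UL mark at (250,168), LR mark at (376,327), box at (320,270)). Now I rise straight up, turn a quarter, and look from above.

Call:
servo_tool([
  [0,0,-0.01,0,0,0,0.25],
  [0,0,-0.02,0,0,0,0.25],
  [0,0,-0.035,0,0,0,0.25],
  [0,0,-0.035,0,0,0,0.25],
  [0,0,-0.035,0,0,0,0.25],
  [0,0,-0.035,0,0,0,0.25],
  [0,0,-0.035,0,0,0,0.25],
  [0,0,-0.035,0,0,0,0.25],
])

```text
time: 9.75
eef_pos: [495.8, 87.8, 256.6]
tool_rot: [1.937, 2.472, 0.001]
contact_force: [0.6, 1.0, -0.0]
opening: 0.749
```

Call:
servo_tool([
  [0,0,-0.01,0,0,0,0.25],
  [0,0,0,0,0,7,0.1],
  [0,0,0,0,0,7,0],
  [0,0,0,0,0,7,0],
  [0,0,0,0,0,7,0],
  [0,0,0,0,0,7,0],
  [0,0,0,0,0,7,0],
  [0,0,0,0,0,7,0],
])

```text
time: 10.42
eef_pos: [495.9, 87.8, 263.7]
tool_rot: [-2.793, -1.438, 0.001]
contact_force: [-0.7, -0.4, 0.4]
opening: 1.0
```

Call:
servo_tool([
  [0,0,0,0,0,7,0],
  [0,0,0,0,0,7,0],
  [0,0,0,0,0,7,0],
  [0,0,0,0,0,7,0],
  [0,0,0,0,0,7,0],
  [0,0,0,0,0,7,0],
  [0,0,0,0,0,0,0],
  [0,0,0,0,0,0,0],
])

```text
time: 11.08
eef_pos: [496.1, 87.9, 263.8]
tool_rot: [3.121, 0.356, -0.0]
contact_force: [-0.6, -0.1, -0.8]
opening: 0.999
```

```bash
python3 - <<'E'
from h import *
shot('wrist','w7'); s=env.sense(); print(s['time'],s['eef_pos'],s['tool_rot'],s['q'],s['contact_force'],s['opening'])
shot('side','sd7')
p=load('sd7')[0]; cv2.imwrite('pics/sd7c.png',cv2.resize(p[140:290,230:410,::-1],None,fx=4,fy=4))
E
```

```text
11.1333 [496.10926855  87.82685006 263.80037115] [ 3.12141291e+00  3.55495842e-01 -1.61709855e-04] [ 6.86309625e-02 -2.24555949e-01  1.93103314e+00 -6.02197176e-06
  1.43521825e+00  1.41262653e+00] [0.21989528 0.56748186 0.35450526] 1.0044956699676466
```

View pics/w7.png

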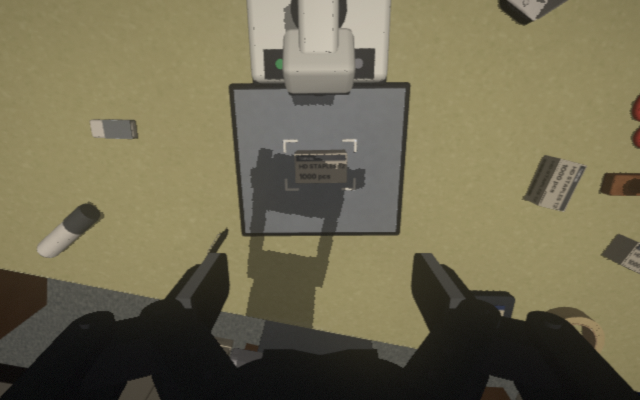

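View pics/sd7c.png

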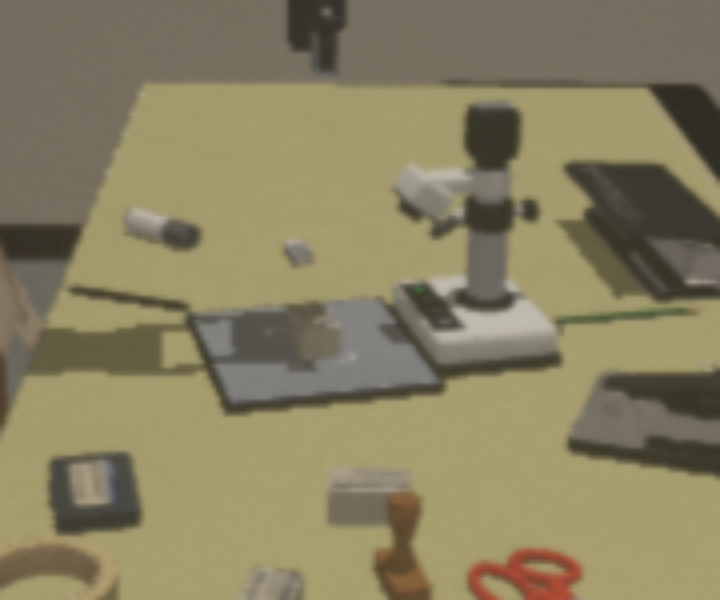

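The box lies inside the marks at (320,167). The camera head is at (318,60), and the eraser is at (113,129), well away. I'll advance 80 mm to see the grip from above.

Call:
servo_tool([
  [0.01,0,-0.005,0,0,0,0],
  [0.02,0,-0.005,0,0,0,0],
  [0.02,0,-0.005,0,0,0,0],
  [0.02,0,-0.005,0,0,0,0],
  [0.01,0,0,0,0,0,0],
  [0,0,0,0,0,0,0],
  [0,0,0,0,0,0,0],
])

```text
time: 11.77
eef_pos: [573.8, 105.6, 283.0]
tool_rot: [3.122, 0.352, -0.003]
contact_force: [0.8, -0.5, -0.3]
opening: 1.004
```

```bash
python3 - <<'E'
from h import *
p,d,c=load('w7'); W=bydepth(c,d)
M=abs(W[...,2]-41)<6; M[:140]=0;M[195:]=0;M[:,:285]=0;M[:,:][:,360:]=0
print('box',cv2.minAreaRect(W[M][:,:2].astype(np.float32)),np.nanmedian(W[M][:,2]))
print('marks',[onplane(c,u,v,10)[:2].round(1) for u,v in [(284,140),(356,140),(286,189),(355,189)]])
shot('wrist','w8'); s=env.sense(); print(s['time'],s['eef_pos'],s['tool_rot'],s['contact_force'])
E
```

```text
box ((496.8828430175781, 87.76382446289062), (36.98258590698242, 61.70307540893555), 14.494635581970215) 40.28779007782782
marks [array([515.6, 138.4]), array([535.8,  50.6]), array([453.8, 123.7]), array([474.1,  35.6])]
11.8167 [573.48051338 105.50509863 283.09920316] [ 3.12180221e+00  3.51918624e-01 -2.71596952e-03] [ 0.04208277 -0.5979488  -0.31330001]
```

View pics/w8.png

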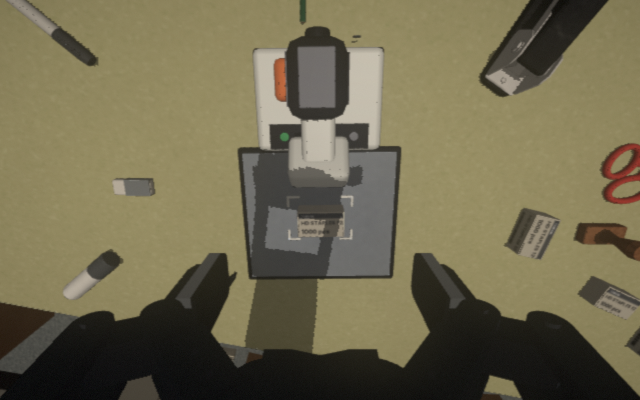

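The grip is at (318,77), with the orange button on its left (+y) side at (280,80). The box measures (496.9, 87.8) against a marks centre of (494.8, 87.1), with yaw about 1° off, so the placing is good.

```bash
python3 - <<'E'
from h import *
p,d,c=load('w8'); W=bydepth(c,d); z=W[...,2]
M=(z>222)&(z<236); M[:30]=0;M[125:]=0;M[:,:270]=0;M[:,365:]=0
print(M.sum(),np.nanmedian(z[M]),np.percentile(z[M],[2,98]))
r=cv2.minAreaRect(W[M][:,:2].astype(np.float32)); print(r)
m=M.astype(np.uint8); cn=max(cv2.findContours(m,cv2.RETR_EXTERNAL,cv2.CHAIN_APPROX_NONE)[0],key=cv2.contourArea)
print(cv2.boundingRect(cn))
h=cv2.cvtColor(p,cv2.COLOR_RGB2HSV); O=(h[...,0]<15)&(h[...,1]>150)&(h[...,2]>90); O[:30]=0;O[125:]=0;O[:,:265]=0;O[:,300:]=0
v,u=np.where(O); print(u.min(),u.max(),v.min(),v.max(),np.nanmedian(W[O],0), np.nanmax(W[O][:,2]))
ctr=np.array(r[0]); T=np.array([573.6,105.5]); yaw=2*np.arctan2(.3519,3.1218); print(np.degrees(yaw))
e=np.array([np.cos(yaw),np.sin(yaw)]); n=np.array([np.sin(yaw),-np.cos(yaw)]); print('tool dx,dy',(ctr-T)@e,(ctr-T)@n)
cv2.imwrite('pics/w8c.png',cv2.resize(p[20:170,240:400,::-1],None,fx=4,fy=4))
E
```

```text
4575 229.1894326861576 [222.52295218 231.63901979]
((659.7718505859375, 127.11480712890625), (46.01993942260742, 38.76982116699219), 12.960411071777344)
(284, 37, 65, 82)
275 284 59 99 [655.05905314 149.44810307 218.16345686] 220.53497569243004
12.862855897230673
tool dx,dy 88.82127824467518 -1.8889816322400341
```

View pics/w8c.png

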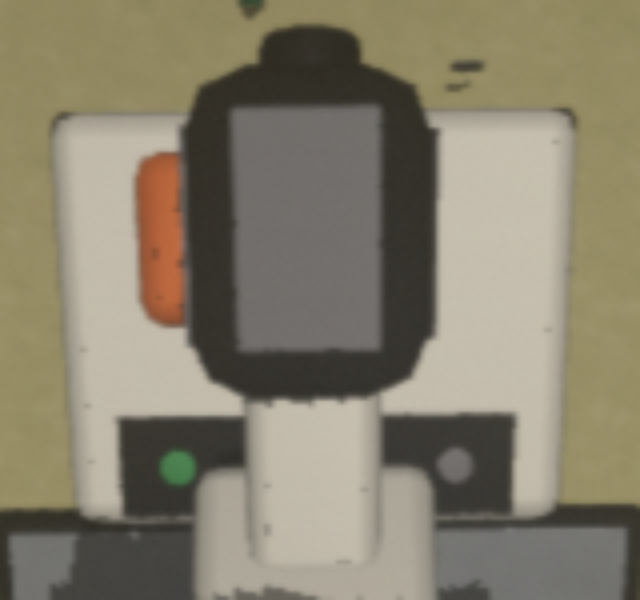

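The grip measures 46 x 38.8 mm, its top at about z = 229, centred at (659.8, 127.1). That agrees with the mast prediction to 1 mm. I move over it and descend with the jaws open.

Call:
servo_tool([
  [0.015,-0.002,0,0,0,0,0],
  [0.025,0,0,0,0,0,0],
  [0.03,0,0,0,0,0,0],
  [0.019,0,0,0,0,0,0],
  [0,0,0,0,0,0,0],
  [0,0,0.02,0,0,0,0],
  [0,0,0.02,0,0,0,0],
  [0,0,0,0,0,0,0],
])

```text
time: 12.48
eef_pos: [657.1, 126.8, 238.6]
tool_rot: [3.122, 0.351, -0.014]
contact_force: [-0.3, -0.4, -0.8]
opening: 1.006
```

```bash
python3 - <<'E'
from h import *
shot('wrist','w9'); s=env.sense(); print(s['time'],s['eef_pos'],s['tool_rot'],s['contact_force'])
shot('side','sd9');shot('scene','s9')
p=load('sd9')[0]; cv2.imwrite('pics/sd9c.png',cv2.resize(p[120:250,270:430,::-1],None,fx=4,fy=4))
E
```

```text
12.5333 [657.8994327  126.90167566 240.71411448] [ 3.1218293   0.3511971  -0.01006893] [-1.33902825 -0.54033967  0.35346279]
```

View pics/w9.png

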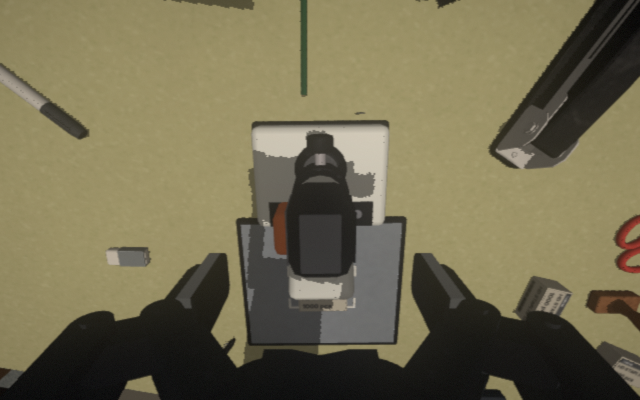

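View pics/sd9c.png

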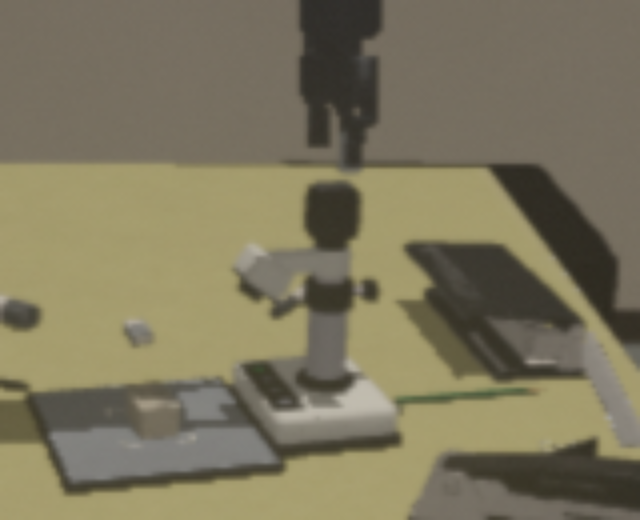

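The grip sits midway between the open jaws at (321,240). Descending 60 mm.

Call:
servo_tool([
  [0.001,0,0.015,0,0,0,0],
  [0,0,0.015,0,0,0,0],
  [0,0,0.015,0,0,0,0],
  [0,0,0.01,0,0,0,0],
  [0,0,0.005,0,0,0,0],
  [0,0,0,0,0,0,0],
  [0,0,0,0,0,0,0],
])

```text
time: 13.22
eef_pos: [661.4, 127.5, 183.2]
tool_rot: [-3.122, -0.351, 0.001]
contact_force: [-0.8, -0.8, 1.1]
opening: 1.001
```

```bash
python3 - <<'E'
from h import *
shot('wrist','w10'); s=env.sense(); print(s['time'],s['eef_pos'],s['tool_rot'],s['contact_force'])
shot('side','sd10')
p=load('sd10')[0]; cv2.imwrite('pics/sd10c.png',cv2.resize(p[120:250,270:430,::-1],None,fx=4,fy=4))
E
```

```text
13.2667 [661.89175992 127.59586723 184.16194426] [3.12190226e+00 3.51059470e-01 8.92983701e-04] [ 0.05242713  0.20330248 -0.55936497]
```

View pics/w10.png

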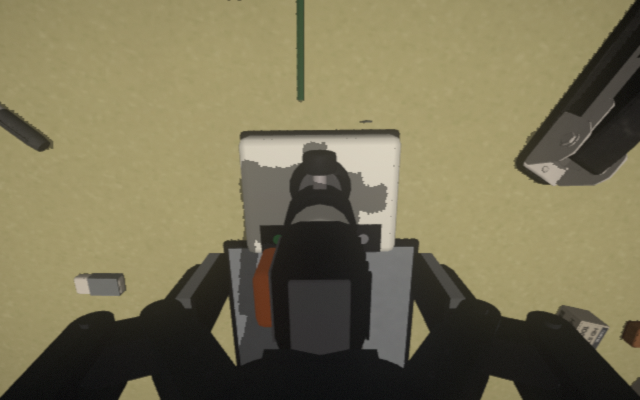

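View pics/sd10c.png

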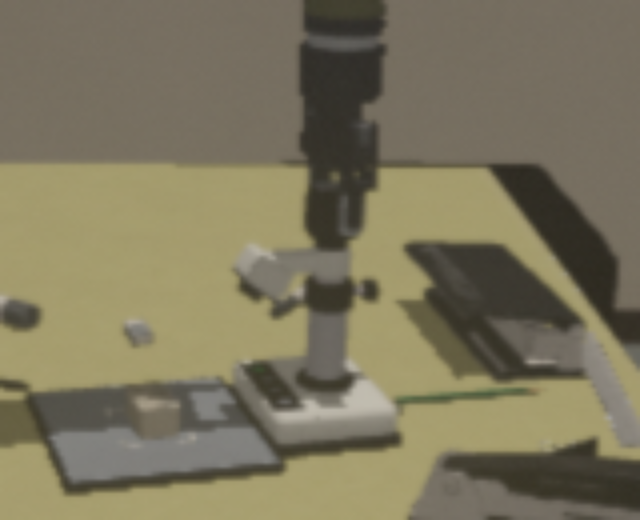

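The fingers straddle the grip at the button's height, with the button at (264,290) beside the left finger. Squeezing.

Call:
servo_tool([
  [0,0,0,0,0,0,0.3],
  [0,0,0,0,0,0,0.4],
  [0,0,0,0,0,0,0.5],
  [0,0,0,0,0,0,0.8],
  [0,0,0,0,0,0,0.8],
  [0,0,0,0,0,0,0.8],
  [0,0,0,0,0,0,0.8],
  [0,0,0,0,0,0,0.8],
], force=60)

```text
time: 13.98
eef_pos: [661.9, 127.8, 184.9]
tool_rot: [-3.122, -0.352, -0.002]
contact_force: [-2.0, 1.4, 5.4]
opening: 0.439
```

Call:
servo_tool([
  [0,0,0,0,0,0,0.8],
  [0,0,0,0,0,0,0.8],
  [0,0,0,0,0,0,0.8],
  [0,0,0,0,0,0,0.8],
])

```text
time: 14.32
eef_pos: [661.9, 127.8, 184.8]
tool_rot: [-3.122, -0.352, -0.002]
contact_force: [-1.6, 1.4, 5.3]
opening: 0.437
```

An opening of 0.437 is about 38 mm (the 37 mm box read 0.42), so the button is flush. Pulling up gently and checking the force.

Call:
servo_tool([
  [0,0,-0.003,0,0,0,0.8],
  [0,0,-0.005,0,0,0,0.8],
  [0,0,-0.005,0,0,0,0.8],
  [0,0,-0.005,0,0,0,0.8],
  [0,0,-0.002,0,0,0,0.8],
  [0,0,0,0,0,0,0.8],
])

```text
time: 14.82
eef_pos: [661.9, 127.8, 202.6]
tool_rot: [-3.122, -0.352, -0.001]
contact_force: [4.4, 3.0, -4.2]
opening: 0.441
```

```bash
python3 - <<'E'
from h import *
shot('side','sd11'); s=env.sense(); print(s['time'],s['eef_pos'],s['tool_rot'],s['contact_force'],s['wrist_torque'],s['opening'])
p=load('sd11')[0]; cv2.imwrite('pics/sd11c.png',cv2.resize(p[120:250,270:430,::-1],None,fx=4,fy=4))
E
```

```text
14.8667 [661.84756608 127.85558711 202.47326164] [-3.12148074e+00 -3.51643480e-01 -8.59031392e-04] [ 5.10422706  3.22942467 -4.96267395] [ 0.27377962 -0.85749306  0.43098768] 0.44044454729143173
```

View pics/sd11c.png

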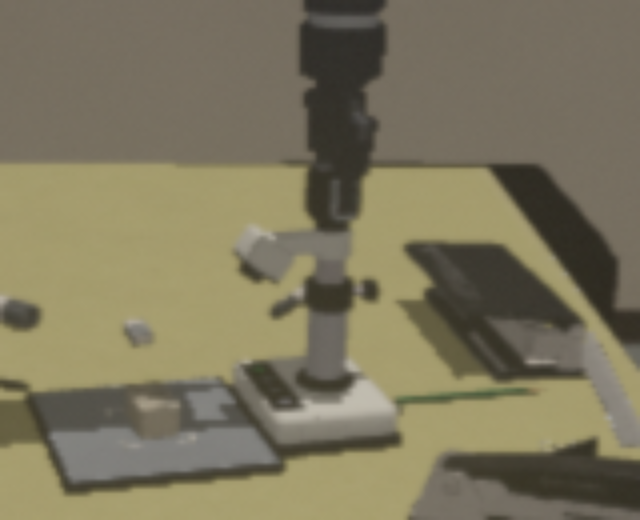

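The head has risen with the hand and the lateral force is small. Continuing up.

Call:
servo_tool([
  [0,0,-0.006,0,0,0,0.8],
  [0,0,-0.008,0,0,0,0.8],
  [0,0,-0.008,0,0,0,0.8],
  [0,0,-0.008,0,0,0,0.8],
  [0,0,-0.008,0,0,0,0.8],
  [0,0,-0.008,0,0,0,0.8],
  [0,0,-0.006,0,0,0,0.8],
  [0,0,0,0,0,0,0.8],
])

```text
time: 15.53
eef_pos: [661.9, 127.8, 255.6]
tool_rot: [-3.121, -0.352, -0.001]
contact_force: [3.7, 3.2, -4.9]
opening: 0.44
```

Call:
servo_tool([
  [0,0,-0.006,0,0,0,0.8],
  [0,0,-0.006,0,0,0,0.8],
  [0,0,-0.006,0,0,0,0.8],
  [0,0,-0.004,0,0,0,0.8],
  [0,0,-0.003,0,0,0,0.8],
  [0,0,0,0,0,0,0.8],
  [0,0,0,0,0,0,0.8],
])

```text
time: 16.12
eef_pos: [661.8, 127.9, 279.3]
tool_rot: [-3.121, -0.352, -0.0]
contact_force: [4.5, 3.5, -4.2]
opening: 0.44
```

Call:
servo_tool([
  [0,0,-0.002,0,0,0,0.8],
  [0,0,-0.002,0,0,0,0.8],
  [0,0,0,0,0,0,0.8],
  [0,0,0,0,0,0,0.8],
])

```text
time: 16.45
eef_pos: [661.8, 127.8, 283.1]
tool_rot: [-3.121, -0.352, 0.0]
contact_force: [4.9, 3.9, -3.9]
opening: 0.438
```

Call:
servo_tool([
  [0,0,-0.0015,0,0,0,0.8],
  [0,0,0,0,0,0,0.8],
  [0,0,0,0,0,0,0.8],
])

```text
time: 16.7
eef_pos: [661.8, 127.9, 284.5]
tool_rot: [-3.121, -0.352, 0.0]
contact_force: [4.7, 3.5, -4.6]
opening: 0.436
```

Call:
servo_tool([
  [0,0,-0.0015,0,0,0,0.8],
  [0,0,0,0,0,0,0.8],
  [0,0,0,0,0,0,0.8],
])

```text
time: 16.95
eef_pos: [661.8, 127.8, 285.0]
tool_rot: [-3.121, -0.352, 0.001]
contact_force: [7.0, 3.0, -7.8]
opening: 0.436
```

Call:
servo_tool([
  [0,0,-0.001,0,0,0,0.8],
  [0,0,0,0,0,0,0.8],
  [0,0,0,0,0,0,0.8],
])

```text
time: 17.2
eef_pos: [661.8, 127.8, 284.9]
tool_rot: [-3.121, -0.352, 0.002]
contact_force: [7.6, 3.6, -10.3]
opening: 0.436
```

```bash
python3 - <<'E'
from h import *
shot('side','sd12');shot('wrist','w12'); s=env.sense(); print(s['time'],s['eef_pos'],s['contact_force'],s['opening'])
p,d,c=load('sd12'); cv2.imwrite('pics/sd12c.png',cv2.resize(p[90:250,270:430,::-1],None,fx=3.7,fy=3.7))
cv2.imwrite('pics/w12c.png',load('w12')[0][:,:,::-1])
E
```

```text
17.3 [661.78929358 127.82194246 284.91676532] [ 6.8716992   4.50122951 -9.12397577] 0.43819490664957483
```

View pics/sd12c.png

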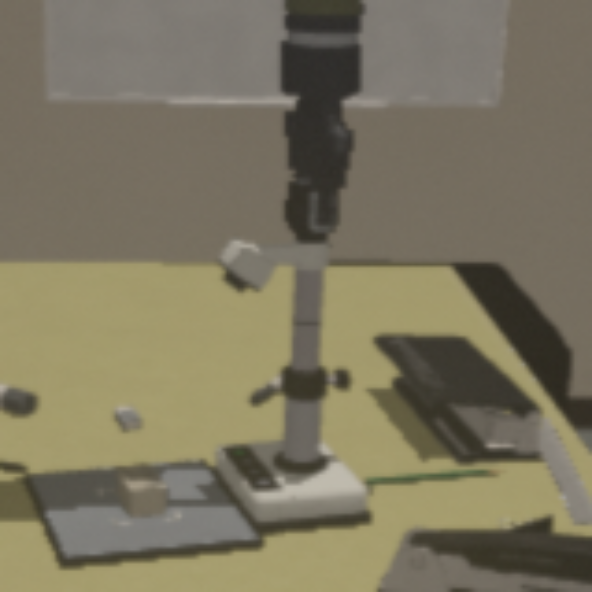

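View pics/w12c.png

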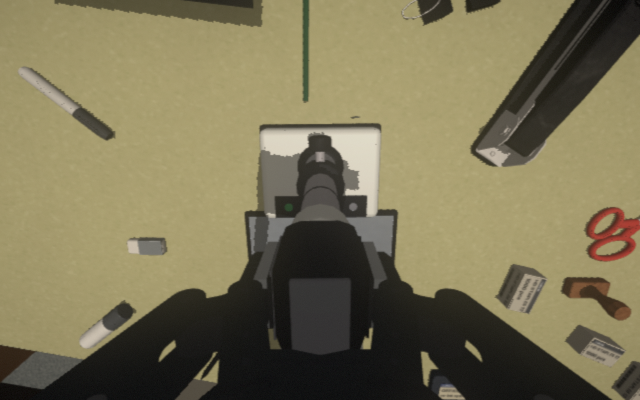

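The mast stands fully out with the collar low, the TCP stalls at 285 mm (100 mm of rise), and the force is rising, so this is the second stop. The stamp at (595,295) and eraser at (146,246) are untouched. A last numeric check on the saved views, then hand in.

```bash
python3 - <<'E'
from h import *
def chk(n):
    p,d,c=load(n);W=bydepth(c,d);x,y,z=W[...,0],W[...,1],W[...,2]
    M=(z>34)&(z<45)&(abs(x-496)<50)&(abs(y-88)<55); print(n,'box top',np.round(np.nanmean(W[M],0),1),M.sum())
    g=(p.min(2)>90)&(x>560)&(x<610)&(y>60)&(y<160)&(z>100)&(z<320); print(' head z', np.percentile(z[g],[2,50,98]).round(1))
    S=(x>530)&(x<600)&(y>-345)&(y<-280)&(z>8)&(z<90); print(' stamp',np.nanmean(W[S],0).round(1))
chk('sd7');chk('sd12')
s0=None
import time
s=env.sense(); print(s['eef_pos'],s['contact_force'],abs(s['qd']).max())
workorder.sign_off()
E
```

```text
sd7 box top [497.6  79.   39. ] 80
 head z [138.8 159.9 171.7]
 stamp [ 560.7 -321.4   34.6]
sd12 box top [497.2  79.3  39.3] 80
 head z [238.9 259.  271.5]
 stamp [ 560.7 -321.5   34.3]
[661.78929358 127.82194246 284.91676532] [ 6.8716992   4.50122951 -9.12397577] 0.0009116206498684008
the job is handed in; nothing more can be done
```

The staple box is inside the corner marks, and the arm is holding the camera up at its second stop. I signed the job off at about 17.3 s. Sign-off gives no verdict.

- **Box:** I took the staple box nearest the base, set it down gently and let go. From above, its centre was about 2 mm from the middle of the marks and its long side about 1° off. Its place in the side view did not change while I lifted the camera.
- **Camera:** The squeeze closed the jaws to about 38 mm, the grip's own width, so the button was flush. I then pulled straight up. The head rose about 100 mm in the side view, and the hand stopped rising after 100 mm while the pull grew to about 9–10 N. Both fit the second stop.
- **Hold:** The grip is set at 60 N, the arm is at rest, and there is a small sideways push of about 7–8 N on the mast.
- **Bystanders:** The stamp did not move in the side view. The eraser I checked only by eye; nothing came near it.

None of the checks failed or disagreed. The button's travel and the finger force can't be read directly, so I judged both from the jaw opening and the rise of the mast.

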